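Light the wells that hold sample tubes

ROBOT

A 6-joint arm with a two-finger parallel gripper is mounted at the origin on the work surface. World frame = base frame: x ahead of the robot, y to its left, z up, the work surface at z = 0. Lengths are in m, angles in rad, forces in N, time in s.
With the tool pointing down it reaches from about 0.225 to 0.875 m from the base axis. Payload 3.4 kg.
Tool frame: the origin (TCP) lies on the centre line of the jaws, within the pads' length; the fingertips stand 17 mm ahead of it and the grasp point (between the pads) lies 2 mm behind it; z points along the fingers, y is the line along which they close (so a half turn about z gives the same grasp; the last joint's range is limited). The gripper opens to 85 mm and grips with 20 to 120 N. Pads are 22 mm wide; open, the fingers measure 114 mm over their backs; the gripper's body (76 mm by 85 mm) begins 54 mm behind the grasp point. The pads swing forward as they close: fully open they stand 13 mm farther back than shut.
Start: joints at [-1.251, 0.276, 1.505, -0, 1.361, -0.121], TCP at [0.245, -0.52, 0.248] pointing down, gripper open.
Joint ranges: [-2.89, 2.89], [-0.75, 2.08], [0.22, 2.7], [-1.18, 4.32], [0.11, 2.71], [-2.7, 2.7]. Speed limits (rad/s): [2.57, 2.57, 3.14, 3.14, 3.14, 3.14].

INTERFACE

Orientations are given as a unit quaternion [w, x, y, z].
In Python, from rig import manip gives the robot as it stands.
- The arm moves only by the tool move_arm, never from a script. Its argument "steps" is one flat list of numbers, 7 for each row, row after row: the turn, a rotation vector about the world's x, y, z normalised to -1 to 1, where 1 is 360 degrees, then the shift along the world's x, y, z normalised to -1 to 1, where 1 is 1 m, then the opening, from -1 (shut) to 1 (fully open). A call has exactly 10 rows; each row is the pose to reach, as a shift and turn from the pose commanded when the call began, turning the shorter way round; what a row does not reach only later rows make up. A row lasts 1/10 s, in which the tool goes at most 50 mm and 8.59 degrees, less where a joint would pass 70% of its speed; a pose out of reach is approached as far as the arm can. A call with a number of a shift or a turn outside -1 to 1 is refused whole. A call with a gripper value outside its range is refused whole. The fingers move at their own pace and stop on an object; "squeeze" is the grip in N (left out, the last holds). Time passes only in rows, so rows that repeat a pose let the fingers close, or fill a call up. It gives the time, the measured TCP pose, the force, the opening and the grip force at its end, in the units of the state.
- manip.get_state(): the state, without advancing time (a new reading comes with each control period).
- manip.get_image(name): name is "scene" or "top" or "wrist"; returns a dict with "pixels" (400x640x3 uint8, blue, green, red), "fx", "fy", "cx", "cy" (pixels), "D" ([k1, k2, p1, p2, k3] as OpenCV has them; the pictures are not rectified), "R" (3x3) and "t" (3): a world point X has camera coordinates R X + t. Camera axes: x right, y down, z forward; pixel columns grow to the right and rows downward; lengths in m; the calibration is good to about 2 mm. A picture is of the moment at which its call begins. There is no depth.
- manip.sign_off(): hands the job in; it is judged then, once.
The state is a dict: "clock": time; "qpos": joint angles; "qd": joint speeds; "effort": joint torques, N m; "position": TCP position; "ee_rot": TCP orientation; "contact_force": force on the tool from outside, world axes, zero at the start; "moment": the same for the moment, N m; "width": finger opening in m; "gripper_force": force on a finger pad.
Only numpy, scipy, OpenCV 4.12 (cv2) and the standard library are available. Lean on these libraries where they do the work, as an engineer would, in place of code of your own. Each camera call takes 0.05 s, during which the arm holds its last target. There are 200 camera calls.

TASK

On the tube viewer, switch on the lamp under each of the two sample tubes: push the toggle directly in front of each tube fully over, from the robot's side towards the tubes. Leave the toggles of the two plugged wells off, and leave the tubes standing in their wells.

Things in the scene. Friction and masses are not known exactly. Their poses are not given: they have to be found in the camera images.
- viewer: lamp box fixed on the table, 150 x 210 mm; origin under the edge between its two halves; x points from switches to wells, y left, z up. Front deck (x -80 to 0 mm), 45 mm high, white: four toggles. Back block (x 0 to 70 mm), 60 mm high, grey: four 18 mm wells at x = 45 mm. Each toggle faces its own well, joined by a line, at y = +60, +20, -20, -60 mm. Two wells hold tubes, two have flat black plugs 7 mm high.
- tubeA_mid (a point): centre, half-way up, of one of two identical loose, upright, clear sample tubes with white caps standing in the viewer's wells: 16 mm across (cap 20 mm), 100 mm tall, top 112 mm and this point 62 mm above the table. Which well it stands in varies. Tubes in the separate peg rack beside the viewer do not count.
- tubeB_mid (a point): centre, half-way up, of one of two identical loose, upright, clear sample tubes with white caps standing in the viewer's wells: 16 mm across (cap 20 mm), 100 mm tall, top 112 mm and this point 62 mm above the table. Which well it stands in varies. Tubes in the separate peg rack beside the viewer do not count.
- toggle1 (a joint): the leftmost (+y end) toggle, at y = +60 mm of the viewer: steel paddle 12 mm wide, 8 mm thick, reaching 42 mm from its pivot at x = -40, z = 48 mm. Angle in rad: 0 = off, leaning 0.5 rad to the viewer's -x (robot side); 1.0 = on, leaning 0.5 rad to +x (wells), at a hard stop. Starts near 0; no spring: stays where left; 1 to 3 N on the paddle moves it.
- toggle2 (a joint): the second from the left toggle, at y = +20 mm of the viewer: steel paddle 12 mm wide, 8 mm thick, reaching 42 mm from its pivot at x = -40, z = 48 mm. Angle in rad: 0 = off, leaning 0.5 rad to the viewer's -x (robot side); 1.0 = on, leaning 0.5 rad to +x (wells), at a hard stop. Starts near 0; no spring: stays where left; 1 to 3 N on the paddle moves it.
- toggle3 (a joint): the third from the left toggle, at y = -20 mm of the viewer: steel paddle 12 mm wide, 8 mm thick, reaching 42 mm from its pivot at x = -40, z = 48 mm. Angle in rad: 0 = off, leaning 0.5 rad to the viewer's -x (robot side); 1.0 = on, leaning 0.5 rad to +x (wells), at a hard stop. Starts near 0; no spring: stays where left; 1 to 3 N on the paddle moves it.
- toggle4 (a joint): the rightmost (-y end) toggle, at y = -60 mm of the viewer: steel paddle 12 mm wide, 8 mm thick, reaching 42 mm from its pivot at x = -40, z = 48 mm. Angle in rad: 0 = off, leaning 0.5 rad to the viewer's -x (robot side); 1.0 = on, leaning 0.5 rad to +x (wells), at a hard stop. Starts near 0; no spring: stays where left; 1 to 3 N on the paddle moves it.
There are look-alikes about, which are no part of the job. Leave any blue or pink look-alike of the part that bears tubeA_mid alone. What is shaped like the part that bears tubeB_mid but orange is not meant.

How it is judged:
At the end, for the whole second after the job is handed in: The toggle in front of each tube is beyond 0.8 rad (on); the toggles in front of the two plugged wells are below 0.3 rad (off); both tubes still stand in their wells, within 12 mm of where they began and less than 0.17 rad (10 degrees) from upright (((y of tubeA_mid in the frame of viewer between 0.045 and 0.075 m and value of joint toggle1 above 0.8 rad) or (y of tubeB_mid in the frame of viewer between 0.045 and 0.075 m and value of joint toggle1 above 0.8 rad) or ((not (y of tubeA_mid in the frame of viewer above 0.045 m) or not (y of tubeA_mid in the frame of viewer below 0.075 m)) and (not (y of tubeB_mid in the frame of viewer above 0.045 m) or not (y of tubeB_mid in the frame of viewer below 0.075 m)) and value of joint toggle1 below 0.3 rad)) and ((y of tubeA_mid in the frame of viewer between 0.005 and 0.035 m and value of joint toggle2 above 0.8 rad) or (y of tubeB_mid in the frame of viewer between 0.005 and 0.035 m and value of joint toggle2 above 0.8 rad) or ((not (y of tubeA_mid in the frame of viewer above 0.005 m) or not (y of tubeA_mid in the frame of viewer below 0.035 m)) and (not (y of tubeB_mid in the frame of viewer above 0.005 m) or not (y of tubeB_mid in the frame of viewer below 0.035 m)) and value of joint toggle2 below 0.3 rad)) and ((y of tubeA_mid in the frame of viewer between -0.035 and -0.005 m and value of joint toggle3 above 0.8 rad) or (y of tubeB_mid in the frame of viewer between -0.035 and -0.005 m and value of joint toggle3 above 0.8 rad) or ((not (y of tubeA_mid in the frame of viewer above -0.035 m) or not (y of tubeA_mid in the frame of viewer below -0.005 m)) and (not (y of tubeB_mid in the frame of viewer above -0.035 m) or not (y of tubeB_mid in the frame of viewer below -0.005 m)) and value of joint toggle3 below 0.3 rad)) and ((y of tubeA_mid in the frame of viewer between -0.075 and -0.045 m and value of joint toggle4 above 0.8 rad) or (y of tubeB_mid in the frame of viewer between -0.075 and -0.045 m and value of joint toggle4 above 0.8 rad) or ((not (y of tubeA_mid in the frame of viewer above -0.075 m) or not (y of tubeA_mid in the frame of viewer below -0.045 m)) and (not (y of tubeB_mid in the frame of viewer above -0.075 m) or not (y of tubeB_mid in the frame of viewer below -0.045 m)) and value of joint toggle4 below 0.3 rad)) and angle between each of tubeA_mid, tubeB_mid's own z axis and vertical below 0.17 rad and distance of each of tubeA_mid, tubeB_mid from where it was at the start of the episode below 0.012 m); the robot touches nothing.
It fails at once if a toggle of a plugged well is pushed past 0.45 rad (((not (y of tubeA_mid in the frame of viewer above 0.045 m) or not (y of tubeA_mid in the frame of viewer below 0.075 m)) and (not (y of tubeB_mid in the frame of viewer above 0.045 m) or not (y of tubeB_mid in the frame of viewer below 0.075 m)) and value of joint toggle1 above 0.45 rad) or ((not (y of tubeA_mid in the frame of viewer above 0.005 m) or not (y of tubeA_mid in the frame of viewer below 0.035 m)) and (not (y of tubeB_mid in the frame of viewer above 0.005 m) or not (y of tubeB_mid in the frame of viewer below 0.035 m)) and value of joint toggle2 above 0.45 rad) or ((not (y of tubeA_mid in the frame of viewer above -0.035 m) or not (y of tubeA_mid in the frame of viewer below -0.005 m)) and (not (y of tubeB_mid in the frame of viewer above -0.035 m) or not (y of tubeB_mid in the frame of viewer below -0.005 m)) and value of joint toggle3 above 0.45 rad) or ((not (y of tubeA_mid in the frame of viewer above -0.075 m) or not (y of tubeA_mid in the frame of viewer below -0.045 m)) and (not (y of tubeB_mid in the frame of viewer above -0.075 m) or not (y of tubeB_mid in the frame of viewer below -0.045 m)) and value of joint toggle4 above 0.45 rad)).
It fails at once if a sample tube is shifted by 20 mm or more (distance of any of tubeA_mid, tubeB_mid from where it was at the start of the episode above 0.02 m).
It also fails if it takes over 35 s, if anything falls off the work surface, if the arm or the gripper's body presses on something with over 40 N, if the wrist force passes 120 N, or if a joint passes its speed limit or range.

## Working session

There is one attempt and no reset: what is moved stays moved. The work goes in short steps, Python scripts to look and compute and a tool call to move; the robot and the scene stay as the last step left them, time stands still between calls to the robot, and variables do not carry over. Pictures are saved under pics/ and viewed, at most 10 in all, crops included, and the job is handed in when it is done.

Besides the shell and the picture viewer there is one more tool, called after "Call:" as name(argument=value, ...) on one line, values as JSON. move_arm: Moves the arm, as the interface text tells. Scaled input: -1 to 1 covers 1 m each way for a shift and 360 degrees each way for a turn. Its arguments: {"type":"object","properties":{"steps":{"type":"array"},"squeeze":{"type":"number"}},"required":["steps"]}

```bash
mkdir -p pics
cat > h.py <<'E'
import numpy as np, cv2, pickle
from rig import manip
def snap(n):
    im=manip.get_image(n); pickle.dump(im,open(f'/tmp/{n}.pkl','wb')); return im
def load(n): return pickle.load(open(f'/tmp/{n}.pkl','rb'))
def K(im): return np.array([[im['fx'],0,im['cx']],[0,im['fy'],im['cy']],[0,0,1.]])
def ray(im,uv,z):
    p=cv2.undistortPoints(np.array([[uv]],float),K(im),np.array(im['D'],float))[0,0]
    R=np.array(im['R']);t=np.array(im['t']); c=-R.T@t; d=R.T@np.array([p[0],p[1],1])
    return c+d*(z-c[2])/d[2]
def proj(im,X):
    r,_=cv2.Rodrigues(np.array(im['R'],float))
    return cv2.projectPoints(np.array(X,float).reshape(-1,1,3),r,np.array(im['t'],float),K(im),np.array(im['D'],float))[0][:,0]
E
python3 - <<'E'
from h import *
for n in('scene','top'):
    im=snap(n); cv2.imwrite(f'pics/{n}0.png',im['pixels'])
    print(n,-np.array(im['R']).T@np.array(im['t']))
print(manip.get_state())
E
```

```text
scene [1.05418012 0.37550596 0.60391717]
top [0.45086917 0.09010836 0.94762259]
{'clock': 0.1, 'qpos': array([-1.25098770e+00,  2.76523085e-01,  1.50599864e+00, -3.46769528e-05,
        1.36073910e+00, -1.20974871e-01]), 'qd': array([ 0.00065184, -0.00025523, -0.0019595 ,  0.00125644, -0.00112025,
        0.00153877]), 'effort': array([ 1.92859145e-03, -4.17698193e+01, -2.46405691e+01, -3.83016686e-05,
        5.79425294e-03, -3.32726145e-06]), 'position': array([ 0.24517625, -0.51960677,  0.2475343 ]), 'ee_rot': array([-8.28282355e-04,  9.75810750e-01,  2.18615381e-01, -9.96560870e-05]), 'contact_force': array([-0.25935928,  0.00543057, -0.69331278]), 'moment': array([-0.00643252, -0.01454352, -0.03070898]), 'gripper_force': 0.0, 'width': 0.08525513274351593}
```

View pics/top0.png

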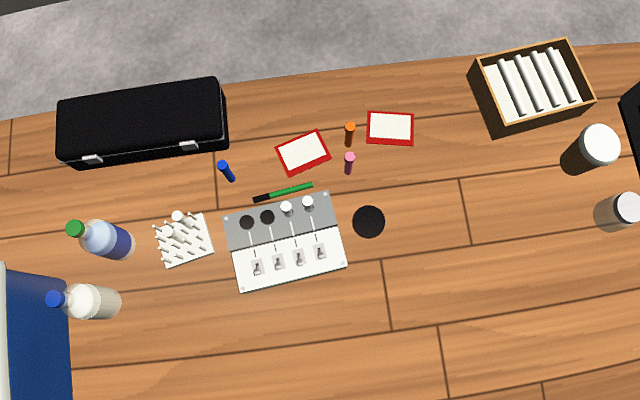

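View pics/scene0.png

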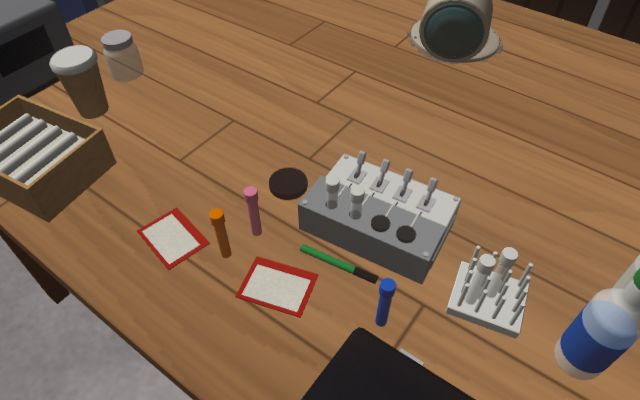

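The top view shows the viewer at about (285,240). Black plugs are at (247,222) and (267,217), and capped tubes at (286,208) and (308,202). The toggles run from (257,267) to (320,251). I'll zoom in to fit the pose.

Run:
```python
from h import *
im=load('top'); c=im['pixels'][180:300,215:355]
cv2.imwrite('pics/topc.png',cv2.resize(c,None,fx=5,fy=5,interpolation=cv2.INTER_CUBIC))
for p in[(223,215),(330,191),(240,293),(348,267),(232,248),(341,226)]: print(p,ray(im,p,.045 if p[1]>230 else .06).round(4))
```

```text
(223, 215) [0.6645 0.2647 0.06  ]
(330, 191) [0.6838 0.0563 0.06  ]
(240, 293) [0.5152 0.249  0.045 ]
(348, 267) [0.5368 0.0422 0.045 ]
(232, 248) [0.6017 0.2559 0.045 ]
(341, 226) [0.6135 0.045  0.06  ]
```

View pics/topc.png

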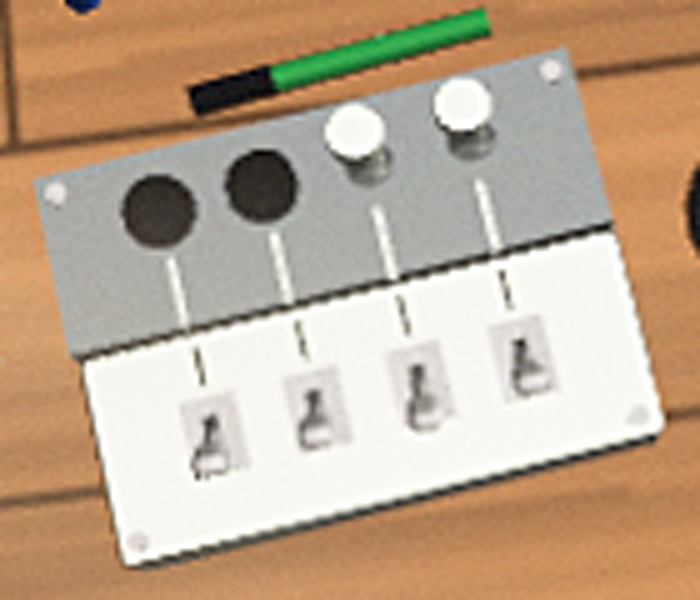

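```bash
cat > pose.py <<'E'
from h import *
from scipy.optimize import least_squares
im=load('top')
def W(v,P):
    x,y,a=v;P=np.array(P,float);c,s=np.cos(a),np.sin(a)
    return np.c_[x+c*P[:,0]-s*P[:,1],y+s*P[:,0]+c*P[:,1],P[:,2]]
M=[(.07,.105,.06),(.07,-.105,.06),(-.08,.105,.045),(-.08,-.105,.045),(0,-.105,.06),(0,.105,.06)]
uv=np.array([(36,182),(567,48),(125,562),(662,430),(612,225),(78,358)])/5+[215,180]-.4
if __name__=='__main__':
    r=least_squares(lambda v:(proj(im,W(v,M))-uv).ravel(),[.6,.15,-.1])
    print(r.x,r.fun.reshape(-1,2).round(2)); np.save('/tmp/v.npy',r.x)
    v=r.x
    T=[(-.04-.042*np.sin(.5),y,.048+.042*np.cos(.5)) for y in(.06,.02,-.02,-.06)]
    print(W(v,T)); print(((proj(im,W(v,T))-[215,180])*5).round())
    print(((proj(im,W(v,[(.045,y,.112) for y in(-.02,-.06)]))-[215,180])*5).round())
    s=load('scene'); print(proj(s,W(v,T)).round(),proj(s,W(v,M)).round())
E
python3 pose.py
```

```text
[0.60642922 0.15523869 0.11395172] [[-0.24 -0.55]
 [ 0.35 -0.09]
 [-0.36  1.19]
 [ 1.02  0.3 ]
 [ 0.51 -0.7 ]
 [-1.32 -0.3 ]]
[[0.53986104 0.20801179 0.08485847]
 [0.54440925 0.16827121 0.08485847]
 [0.54895746 0.12853063 0.08485847]
 [0.55350567 0.08879005 0.08485847]]
[[211. 476.]
 [319. 450.]
 [427. 423.]
 [535. 395.]]
[[354. 130.]
 [462. 103.]]
[[434. 176.]
 [410. 167.]
 [386. 158.]
 [363. 150.]] [[428. 260.]
 [297. 203.]
 [461. 197.]
 [343. 151.]
 [320. 174.]
 [446. 225.]]
```

Run:
```python
from pose import *
v=np.load('/tmp/v.npy')
print(W(v,[(x,y,.092) for y in(-.06,-.02) for x in(-.095,-.05,-.041)]).round(4))
```

```text
[[0.5189 0.0848 0.092 ]
 [0.5636 0.0899 0.092 ]
 [0.5725 0.091  0.092 ]
 [0.5143 0.1246 0.092 ]
 [0.559  0.1297 0.092 ]
 [0.568  0.1307 0.092 ]]
```

Call:
move_arm(steps=[0,0,-0.026,0.05,0.12,0,-1,0,0,-0.052,0.1,0.24,0,-1,0,0,-0.052,0.14,0.33,0,-1,0,0,-0.052,0.18,0.42,0,-1,0,0,-0.052,0.22,0.51,0,-1,0,0,-0.052,0.26,0.6,0,-1,0,0,-0.052,0.26,0.6,0,-1,0,0,-0.052,0.26,0.6,0,-1,0,0,-0.052,0.26,0.6,0,-1,0,0,-0.052,0.26,0.6,0,-1])

```text
clock: 1.1
position: [0.4438, -0.059, 0.2483]
ee_rot: [0.0, 0.998, 0.057, 0.0]
contact_force: [1.7, -0.7, -0.5]
width: -0.0004
gripper_force: 0.0
```

Call:
move_arm(steps=[0,0,0,0.022,0.043,-0.01,-1,0,0,0,0.044,0.086,-0.02,-1,0,0,0,0.065,0.125,-0.03,-1,0,0,0,0.075,0.144,-0.048,-1,0,0,0,0.075,0.144,-0.048,-1,0,0,0,0.075,0.144,-0.048,-1,0,0,0,0.075,0.144,-0.048,-1,0,0,0,0.075,0.144,-0.048,-1,0,0,0,0.075,0.144,-0.048,-1,0,0,0,0.075,0.144,-0.048,-1])

```text
clock: 2.1
position: [0.5186, 0.0822, 0.2009]
ee_rot: [0.0, 0.998, 0.056, 0.0]
contact_force: [0.6, -0.1, 0.1]
width: 0.0002
gripper_force: 0.0
```

Run:
```python
from h import *
im=snap('wrist'); cv2.imwrite('pics/w1.png',im['pixels']); s=manip.get_state(); print(s['position'],s['ee_rot'],s['contact_force'])
from pose import W
v=np.load('/tmp/v.npy')
print(proj(im,W(v,[(-.04-.042*np.sin(.5),y,.048+.042*np.cos(.5)) for y in(.06,.02,-.02,-.06)])).round(), proj(im,[s['position']+[0,0,-.017]]).round())
print(proj(im,W(v,[(-.08,.105,.045),(-.08,-.105,.045),(0,-.105,.06),(0,.105,.06),(.045,-.02,.112),(.045,-.06,.112)])).round())
```

```text
[0.51855255 0.08237446 0.20076243] [8.97542094e-05 9.98400291e-01 5.65396342e-02 3.48224665e-04] [ 0.60727064 -0.41862826  0.25962001]
[[164. 156.]
 [214. 156.]
 [265. 156.]
 [316. 156.]] [[319. 255.]]
[[141. 170.]
 [365. 170.]
 [372.  77.]
 [116.  79.]
 [250.  -7.]
 [315.  -8.]]
```

View pics/w1.png

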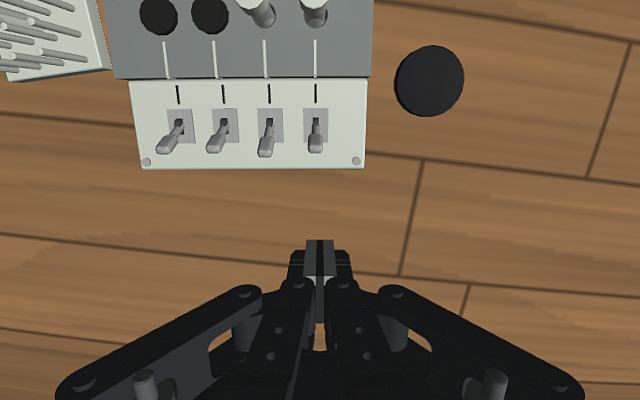

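The view confirms the pose: paddle 4's tip is at (316,150), paddle 3's at (266,152), and the shut jaws are centred at (320,245). The tubes are behind toggles 3 and 4, so I'll descend in front of toggle 4.

Call:
move_arm(steps=[0,0,0,0,0.001,-0.03,-1,0,0,0,0,0.001,-0.06,-1,0,0,0,0,0.001,-0.09,-1,0,0,0,0,0.001,-0.109,-1,0,0,0,0,0.001,-0.109,-1,0,0,0,0,0.001,-0.109,-1,0,0,0,0,0.001,-0.109,-1,0,0,0,0,0.001,-0.109,-1,0,0,0,0,0.001,-0.109,-1,0,0,0,0,0.001,-0.109,-1])

```text
clock: 3.15
position: [0.5189, 0.084, 0.092]
ee_rot: [0.0, 0.998, 0.057, 0.001]
contact_force: [-0.5, 0.4, 1.1]
width: -0.0
gripper_force: 0.0
```

Call:
move_arm(steps=[0,0,0,0.005,0.001,0,-1,0,0,0,0.01,0.001,0,-1,0,0,0,0.015,0.002,0,-1,0,0,0,0.02,0.002,0,-1,0,0,0,0.025,0.003,0,-1,0,0,0,0.03,0.003,0,-1,0,0,0,0.035,0.004,0,-1,0,0,0,0.04,0.005,0,-1,0,0,0,0.045,0.005,0,-1,0,0,0,0.045,0.005,0,-1])

```text
clock: 4.15
position: [0.5647, 0.0891, 0.0913]
ee_rot: [-0.0, 0.998, 0.057, 0.001]
contact_force: [-0.3, 0.3, -0.2]
width: 0.0001
gripper_force: 0.0
```

Run:
```python
from h import *
im=snap('wrist'); c=im['pixels']; s=manip.get_state(); print(s['position'],s['contact_force'])
sc=snap('scene')['pixels'][120:300,260:480]
cv2.imwrite('pics/w2.png',np.vstack([cv2.resize(c[:250,150:550],(640,400))[:230],cv2.resize(sc,(440,360))if 0 else cv2.copyMakeBorder(cv2.resize(sc,(440,360)),0,0,0,200,0)]))
```

```text
[0.5644479  0.08895404 0.09130081] [ 0.39238186 -0.06632444  0.44482276]
```

View pics/w2.png

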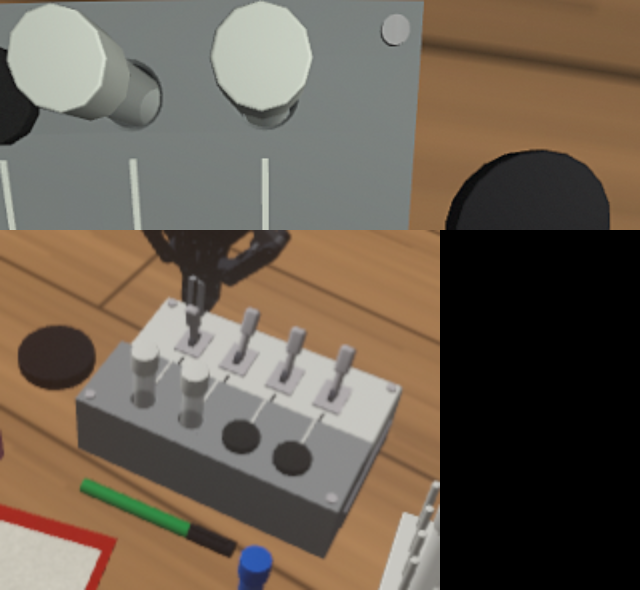

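The scene view shows the jaws behind toggle 4, which now stands near upright at about (197,320) in the lower picture. Both tubes are still standing. I'll keep pushing in small steps.

Call:
move_arm(steps=[0,0,0,0.002,0,0,-1,0,0,0,0.004,0,0,-1,0,0,0,0.006,0.001,0,-1,0,0,0,0.008,0.001,0,-1,0,0,0,0.009,0.001,0,-1,0,0,0,0.009,0.001,0,-1,0,0,0,0.009,0.001,0,-1,0,0,0,0.009,0.001,0,-1,0,0,0,0.009,0.001,0,-1,0,0,0,0.009,0.001,0,-1])

```text
clock: 5.25
position: [0.5729, 0.0899, 0.0915]
ee_rot: [0.0, 0.998, 0.057, 0.0]
contact_force: [-0.6, 0.3, 0.4]
width: -0.0001
gripper_force: 0.1
```

Run:
```python
from h import *
s=manip.get_state(); print(s['position'],s['contact_force'])
c=snap('scene')['pixels'][120:230,290:450]
cv2.imwrite('pics/s3.png',cv2.resize(c,None,fx=5,fy=5,interpolation=cv2.INTER_CUBIC))
from pose import W
v=np.load('/tmp/v.npy');im=load('scene')
for a in(.5,.8,.9,1.): print(a,((proj(im,W(v,[(-.04+.042*np.sin(a-.5),-.06,.048+.042*np.cos(a-.5))]))-[290,120])*5).round())
```

```text
[0.57288623 0.08992721 0.09148033] [-0.58936315  0.28608987  0.37019574]
0.5 [[339. 174.]]
0.8 [[320. 202.]]
0.9 [[314. 213.]]
1.0 [[308. 225.]]
```

View pics/s3.png

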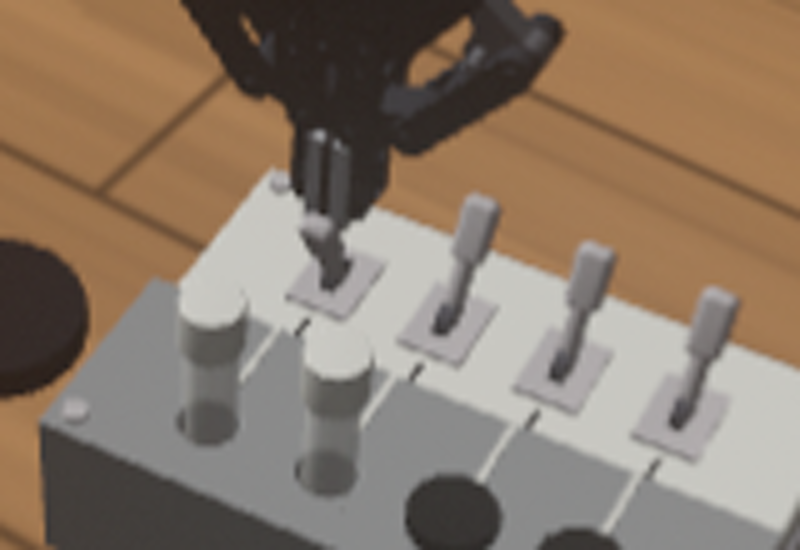

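Toggle 4's tip is at about (315,220) in the crop, near 0.9 rad. A few mm more should bring it to the stop.

Call:
move_arm(steps=[0,0,0,0.001,0,0,-1,0,0,0,0.002,0,0,-1,0,0,0,0.002,0,0,-1,0,0,0,0.002,0,0,-1,0,0,0,0.002,0,0,-1,0,0,0,0.002,0,0,-1,0,0,0,0.002,0,0,-1,0,0,0,0.002,0,0,-1,0,0,0,0.002,0,0,-1,0,0,0,0.002,0,0,-1])

```text
clock: 6.3
position: [0.5746, 0.0899, 0.0913]
ee_rot: [0.0, 0.998, 0.057, -0.0]
contact_force: [-1.6, -0.1, -1.3]
width: -0.0001
gripper_force: 0.5
```

Call:
move_arm(steps=[0,0,0,0.001,0,0,-1,0,0,0,0.002,0,0,-1,0,0,0,0.002,0,0,-1,0,0,0,0.002,0,0,-1,0,0,0,0.002,0,0,-1,0,0,0,0.002,0,0,-1,0,0,0,0.002,0,0,-1,0,0,0,0.002,0,0,-1,0,0,0,0.002,0,0,-1,0,0,0,0.002,0,0,-1])

```text
clock: 7.3
position: [0.5753, 0.0899, 0.0912]
ee_rot: [0.0, 0.998, 0.057, -0.001]
contact_force: [-4.9, 0.4, 2.6]
width: -0.0001
gripper_force: 2.7
```

Toggle 4 is on its stop. I'll retract and go sideways to toggle 3.

Call:
move_arm(steps=[0,0,0,-0.03,-0.003,0,-1,0,0,0,-0.06,-0.006,0,-1,0,0,0,-0.06,-0.006,0,-1,0,0,0,-0.061,0.007,0,-1,0,0,0,-0.062,0.021,0,-1,0,0,0,-0.063,0.034,0,-1,0,0,0,-0.063,0.034,0,-1,0,0,0,-0.063,0.034,0,-1,0,0,0,-0.063,0.034,0,-1,0,0,0,-0.063,0.034,0,-1])

```text
clock: 8.3
position: [0.5137, 0.1237, 0.0912]
ee_rot: [0.0, 0.998, 0.057, -0.0]
contact_force: [0.2, 0.3, 0.7]
width: -0.0002
gripper_force: 0.0
```

Call:
move_arm(steps=[0,0,0,0.008,0.001,0,-1,0,0,0,0.016,0.002,0,-1,0,0,0,0.023,0.003,0,-1,0,0,0,0.029,0.004,0,-1,0,0,0,0.035,0.005,0,-1,0,0,0,0.041,0.005,0,-1,0,0,0,0.047,0.006,0,-1,0,0,0,0.051,0.006,0,-1,0,0,0,0.055,0.007,0,-1,0,0,0,0.055,0.007,0,-1])

```text
clock: 9.3
position: [0.5695, 0.131, 0.0912]
ee_rot: [0.0, 0.998, 0.057, 0.001]
contact_force: [-0.4, -0.8, 0.2]
width: 0.0003
gripper_force: 0.0
```

Call:
move_arm(steps=[0,0,0,0.001,0,0,-1,0,0,0,0.002,0,0,-1,0,0,0,0.002,0,0,-1,0,0,0,0.002,0,0,-1,0,0,0,0.002,0,0,-1,0,0,0,0.002,0,0,-1,0,0,0,0.002,0,0,-1,0,0,0,0.002,0,0,-1,0,0,0,0.002,0,0,-1,0,0,0,0.002,0,0,-1])

```text
clock: 10.3
position: [0.5704, 0.131, 0.0913]
ee_rot: [0.0, 0.998, 0.057, -0.0]
contact_force: [-1.5, 0.6, -0.9]
width: 0.0002
gripper_force: 1.0
```

One more small push, then retract and lift.

Call:
move_arm(steps=[0,0,0,0.001,0,0,-1,0,0,0,0.002,0,0,-1,0,0,0,0.002,0,0,-1,0,0,0,0.002,0,0,-1,0,0,0,0.002,0,0,-1,0,0,0,0.002,0,0,-1,0,0,0,0.002,0,0,-1,0,0,0,0.002,0,0,-1,0,0,0,0.002,0,0,-1,0,0,0,0.002,0,0,-1])

```text
clock: 11.3
position: [0.5707, 0.131, 0.0912]
ee_rot: [-0.0, 0.998, 0.057, -0.002]
contact_force: [-6.3, -0.5, 2.7]
width: 0.0
gripper_force: 3.3
```

Call:
move_arm(steps=[0,0,0,-0.03,-0.003,0,-1,0,0,0,-0.06,-0.006,0,-1,0,0,0,-0.06,-0.006,0,-1,0,0,0,-0.06,-0.006,0.04,-1,0,0,0,-0.06,-0.006,0.08,-1,0,0,0,-0.07,-0.006,0.12,-1,0,0,0,-0.1,-0.006,0.14,-1,0,0,0,-0.1,-0.006,0.14,-1,0,0,0,-0.1,-0.006,0.14,-1,0,0,0,-0.1,-0.006,0.14,-1])

```text
clock: 12.3
position: [0.4736, 0.1249, 0.2309]
ee_rot: [0.0, 0.998, 0.057, 0.0]
contact_force: [0.2, -0.1, -0.4]
width: -0.0
gripper_force: 0.0
```

Run:
```python
from h import *
c=snap('scene')['pixels'][120:230,290:450]
cv2.imwrite('pics/s4.png',cv2.resize(c,None,fx=5,fy=5,interpolation=cv2.INTER_CUBIC))
from pose import W
v=np.load('/tmp/v.npy');im=load('scene')
for a in(.8,1.): print(a,((proj(im,W(v,[(-.04+.042*np.sin(a-.5),y,.048+.042*np.cos(a-.5)) for y in (-.02,-.06)]))-[290,120])*5).round())
```

```text
0.8 [[437. 247.]
 [320. 202.]]
1.0 [[425. 271.]
 [308. 225.]]
```

View pics/s4.png

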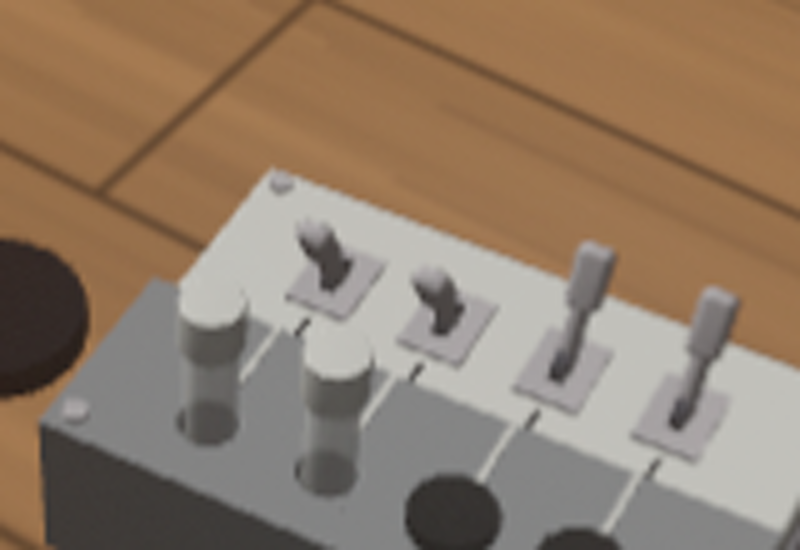

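Toggles 3 (430,272) and 4 (310,230) are fully over. Toggles 1 and 2 are still off, and both tubes stand unmoved.

```bash
python3 -c "
from rig import manip; print(manip.sign_off())"
```

```text
the job is handed in; nothing more can be done
None
```

I pushed toggles 3 and 4, in front of the two tubes, fully over to their stops; toggles 1 and 2 are still off, both tubes stand in their wells, and I handed the job in at about 12 s, with no verdict returned.

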